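# Park the meat probes and hold the sprung grill lid at its loading mark

### The job

Get the contact grill ready for the cook to load: first move both meat probes from the white charging stand to the wells on the grill's side, each point-down and fully home in the well ringed in its own colour, and let go of them. Then lift the sprung grill lid by its handle bar to the red mark on the hinge scale (35 degrees open) and keep hold of the handle there: the hinge spring would shut the lid, so your program finishes while still holding it at the mark. Leave the other things on the worktop where they stand.

Things in the scene. Friction and masses are not known exactly. Their poses are not given: they have to be found in the camera images.
- grill: compact contact grill, black and steel, fixed; 204 (x) x 240 (y) mm, closed lid's top 126 mm high. Origin: centre of its underside; x points from the handle side to the hinge side, y to the grill's left, z up. On its right (-y) a grey block with two wells, 104 (x) x 40 (y) x 62 mm high, centred at x -45, y -157 mm: lid side 37 mm from the wells; hinge cheeks with the scale behind the block
- well_orange (a point): centre of the mouth of the well with the orange ring, 62 mm above the worktop, at x = -75, y = -157 mm of the grill; a vertical blind hole 12 mm wide with a 2.5 mm chamfer, 54 mm deep
- well_blue (a point): centre of the mouth of the well with the blue ring, 60 mm behind the other (x = -15, y = -157 mm of the grill); the same hole
- lid (a joint): opening angle of the grill lid, rad: 0 shut, grows as its front rises; the red mark of the scale stands at 0.61 (35 degrees), the stop at 1.5. A hinge spring shuts the lid: with the weight it takes about 5 N upward at the handle to leave shut, 6 to 9 N at the mark. A white-tipped pointer on the lid's hub shows the angle on the scale
- lid_hinge (a point): middle of the lid's hinge axis, at x = 112, y = 0, z = 86 mm of the grill; the axis runs along the grill's y. The axes are the grill's
- handle_mid (a point): middle of the lid's handle bar, a round silver bar 14 mm thick along the grill's y, free for 120 mm between its black brackets, 35 mm in front of the lid. Shut, it lies 256 mm in front of the hinge axis and 16 mm above it (102 mm above the worktop); it moves on an arc of 256 mm radius about the hinge axis
- charger: white charging stand, fixed; 104 (x) x 44 (y) x 62 mm high block on a foot of 128 x 72 mm, with two wells like the grill's at x = -30 and x = +30 mm, y = 0, in which the two probes stand at the start, either way round. Origin: centre of the underside; z up
- probe_orange: meat probe with an orange band, standing point-down: steel pin 8 mm thick, 50 mm long, above it a black round grip 14 mm thick, 45 mm long, whose lower shoulder rests on the rim of the well. 40 g. Origin: its point; z runs from the point to the grip. Fully home, the point is 50 mm below the well's mouth
- probe_blue: the same with a blue band
- oil_bottle: bystander: oil bottle, 68 mm wide, 300 mm tall, left of the grill; origin of each bystander: centre of its underside
- pepper_mill: bystander: wooden pepper mill, 58 mm wide, 170 mm tall, left of the grill
- salt_shaker: bystander: salt shaker, 44 mm wide, 90 mm tall, left of the grill
- mug_blue: bystander: white spotted mug, 82 x 114 x 91 mm, right of the grill's back
- tin_soup: bystander: large tin, 75 mm wide, 110 mm tall, at the back right
- glass_front: bystander: drinking glass, 78 mm wide, 93 mm tall, behind the charging stand

How it is judged:
By the outcome, as a careful person would: the job done as asked, in the order asked, and still so for the second after the job is handed in, while the arm keeps its last pose, push and grip.
It also fails if it takes over 64 s, if anything falls off the work surface, if the arm or the gripper's body presses on something with over 40 N, if the wrist force passes 120 N, or if a joint passes its speed limit or range.

### The arm

A 6-joint arm with a two-finger parallel gripper is mounted at the origin on a cart in front of the work surface, level with it; the furniture and walls round the work are solid. World frame = base frame: x ahead of the robot, y to its left, z up, the work surface at z = 0. Lengths are in mm, angles in rad, forces in N, time in s.
With the tool pointing down it reaches from about 300 to 775 mm from the base axis. Payload 14.6 kg.
Tool frame: the origin (TCP) lies between the finger pads; the fingertips stand manip.tip_reach ahead of it and the grasp point (between the pads) lies 5 mm behind it (manip.tip_reach is the distance from the TCP to the fingertips, in mm); z points along the fingers, y is the line along which they close (so a half turn about z gives the same grasp; the last joint's range is limited). The gripper opens to 94 mm and grips with 3 to 60 N. Pads are 16 mm wide; open, the fingers measure 119 mm over their backs; the gripper's body (75 mm by 177 mm) begins 78 mm behind the grasp point.
Start: joints at [1.085, 0.3, 1.521, -0, 1.321, -0.067], TCP at [223.662, 502.459, 219.446] pointing down, gripper open.
Joint ranges: [-3.03, 3.03], [-0.79, 2.21], [0.23, 2.52], [-1.04, 4.18], [0, 3.07], [-2.55, 2.55]. Speed limits (rad/s): [2.22, 2.22, 2.57, 3.14, 3.14, 3.14].

### API

Orientations are given as [roll, pitch, yaw] about the fixed x, y, z axes, in that order (R = Rz(yaw) Ry(pitch) Rx(roll)).
In Python, from cell import manip gives the robot as it stands. The module is installed in compiled form; this text tells all that it offers.
- The arm moves only by the shell command python3 -m creep 'ROWS' [FORCE]. ROWS is JSON, a list of rows, each a list of 3 entries, a list of its own where there are three numbers: the opening, from -1 (shut) to 1 (fully open), then the shift along the tool's x, y, z in cm, then the turn about the tool's z in units of 5 degrees (1.0 is 5 degrees). In form: [[grip, [tx, ty, tz], roll], ...]. A call has 1 to 12 rows; each row is the pose to reach, as a shift and turn from the pose commanded when the call began, along the tool's axes at that moment; what a row does not reach only later rows make up. A row lasts 1/10 s, in which the tool goes at most 50 mm and 8.59 degrees, less where a joint would pass 70% of its speed; a pose out of reach is approached as far as the arm can. A call with a gripper value outside its range is refused whole. The fingers move at their own pace and stop on an object; FORCE is the grip in N (left out, the last holds). Time passes only in rows, so rows that repeat a pose let the fingers close. It gives the time, the measured TCP pose, the force, the opening and the grip force at its end, in the units of the state.
- manip.read_state(): the state, without advancing time (a new reading comes with each control period).
- manip.camera(name): name is "scene" or "top" or "wrist"; returns the picture (384x512x3 uint8, red, green, blue); there is no depth.
- manip.camera_params(name): a dict with "fovy" (degrees; the focal length in pixels is half the picture's height over the tangent of half this angle, whatever the lens; pixels are square), "cx", "cy" (the principal point, pixels), "origin" and "attitude" of the camera in the world. Camera axes: x right, y down, z forward; pixel columns grow to the right and rows downward; lengths in mm; the calibration is good to about 2 mm. A picture is of the moment at which its call begins: read the wrist's pose just before it. camera_params takes no time and is no camera call; for the wrist camera it gives the pose at the moment of the call.
- manip.sign_off(): hands the job in; it is judged then, once.
The state is a dict: "clock": time; "joints": joint angles; "qd": joint speeds; "effort": joint torques, N m; "eef_pos": TCP position; "eef_rot": TCP orientation; "wrist_force": force on the tool from outside, world axes, zero at the start; "moment": the same for the moment, N m; "finger_gap": finger opening in mm; "finger_force": force on a finger pad.
Only numpy, scipy, OpenCV 4.12 (cv2) and the standard library are available. Lean on these libraries where they do the work, as an engineer would, in place of code of your own. Each camera call takes 0.05 s, during which the arm holds its last target. There are 200 camera calls.

## Working session

There is one attempt and no reset: what is moved stays moved. The work goes in short steps, Python scripts to look and compute and a shell command to move; the robot and the scene stay as the last step left them, time stands still between calls to the robot, and variables do not carry over. Pictures are saved under pics/ and viewed, at most 10 in all, crops included, and the job is handed in when it is done.

```bash
mkdir -p pics; cat > h.py <<'E'
import numpy as np, cv2
from scipy.spatial.transform import Rotation as R
from cell import manip
def K(p):
    f=192/np.tan(np.radians(p['fovy'])/2); return f,p['cx'],p['cy']
def rot(a):
    a=np.array(a,float); return a if a.shape==(3,3) else R.from_euler('xyz',a).as_matrix()
def ray(p,u,v):
    f,cx,cy=K(p); d=rot(p['attitude'])@np.array([(u-cx)/f,(v-cy)/f,1]); return np.array(p['origin']),d
def onz(p,u,v,z):
    o,d=ray(p,u,v); return o+d*(z-o[2])/d[2]
def proj(p,X):
    f,cx,cy=K(p); c=rot(p['attitude']).T@(np.array(X)-p['origin']); return c[0]/c[2]*f+cx,c[1]/c[2]*f+cy
E
python3 - <<'E'
from h import *
for n in ("scene","top","wrist"):
    p=manip.camera_params(n); print(n,p); 
    if n!="wrist": cv2.imwrite(f"pics/{n}0.png",manip.camera(n)[:,:,::-1])
s=manip.read_state(); print(s, manip.tip_reach)
E
```

```text
scene {'fovy': 42.02430274556894, 'cx': 254.10078628674648, 'cy': 184.91358730074649, 'origin': array([ -61.71305308, -939.58465044,  956.66505321]), 'attitude': array([-2.224548  ,  0.01559292, -0.65858911])}
top {'fovy': 46.47155201435453, 'cx': 257.6918512717468, 'cy': 189.21954670889917, 'origin': array([ 357.89044593,  -37.66092674, 1461.52237837]), 'attitude': array([-2.97179407, -0.02512744, -1.56164298])}
wrist {'fovy': 64.41557378123566, 'cx': 251.81029856888537, 'cy': 188.1330085365155, 'origin': array([147.81212328, 535.39371695, 384.69218841]), 'attitude': array([2.85552086e+00, 4.79515447e-04, 1.15189425e+00])}
{'clock': 0.1, 'joints': array([ 1.08541808e+00,  3.00416364e-01,  1.52148968e+00, -2.43578949e-05,
        1.32068141e+00, -6.65894819e-02]), 'qd': array([-5.65773457e-04, -1.56015668e-03, -7.32220162e-04, -1.96823150e-03,
        1.25260554e-03,  4.49672253e-05]), 'effort': array([-5.46117519e-05, -5.32640147e+01, -3.53289878e+01,  7.09247170e-02,
        2.33915064e-02, -1.35297710e-04]), 'eef_pos': array([223.56673844, 502.28686254, 218.95500897]), 'eef_rot': array([-3.14059849e+00, -4.26522766e-05,  2.72280990e+00]), 'wrist_force': array([0.23215479, 0.87250542, 0.45067329]), 'moment': array([-0.04247746, -0.02089005,  0.05011567]), 'finger_force': 0.0, 'finger_gap': 94.20125171844704} 14.0
```

View pics/top0.png

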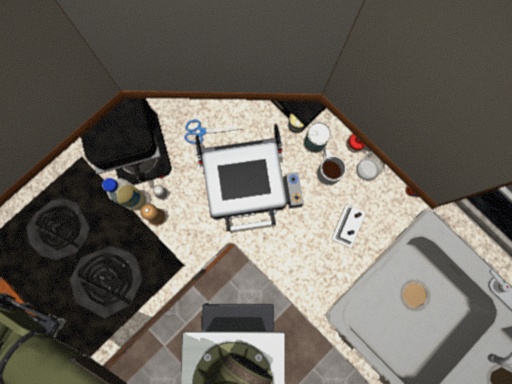

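View pics/scene0.png

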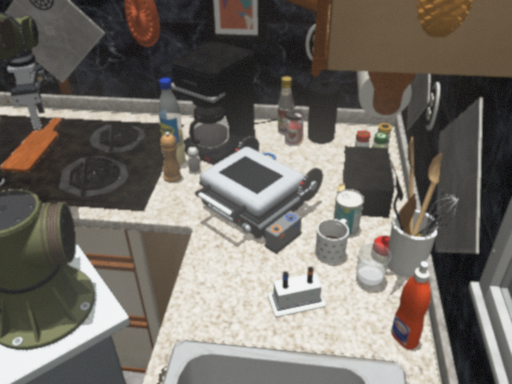

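Top: the grill is near (245,180), its well block at (295,189), the charger at (348,226) and the handle at (250,222). Scene: the probes stand at (286,278) and (310,273). I'll enlarge these areas.

```bash
python3 - <<'E'
from h import *
a=cv2.imread("pics/top0.png")[120:262,195:385]; b=cv2.imread("pics/scene0.png")[130:320,190:380][:, :]
cv2.imwrite("pics/t1.png",cv2.resize(a,None,fx=4,fy=4,interpolation=cv2.INTER_CUBIC))
b=cv2.imread("pics/scene0.png")[140:320,195:345]
cv2.imwrite("pics/s1.png",cv2.resize(b,None,fx=3.3,fy=3.3,interpolation=cv2.INTER_CUBIC))
E
```

```text
(no output)
```

View pics/t1.png

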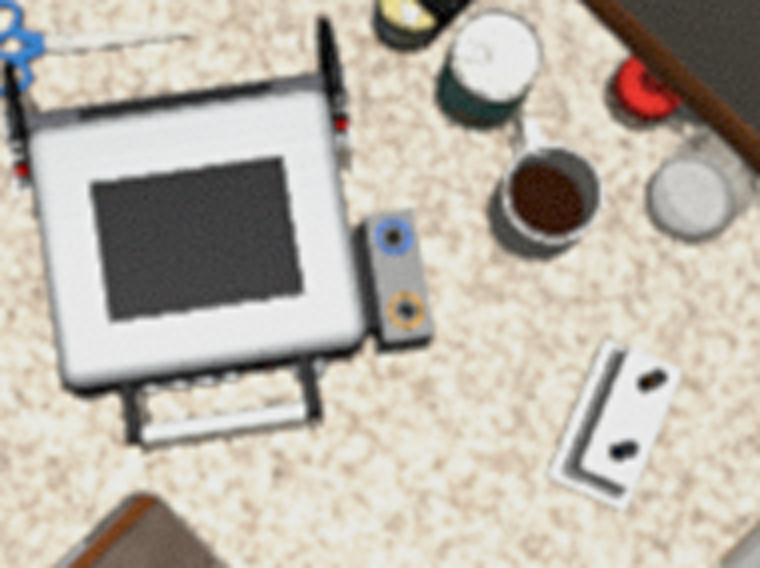

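View pics/s1.png

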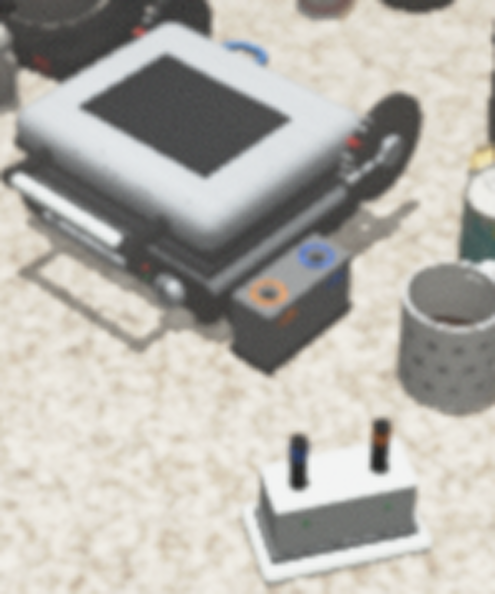

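Crops: in the top view the wells are at orange (407,310) and blue (394,236), and the handle ends at (143,437) and (307,411). The probes' tops are around blue (627,449) and orange (655,377). In the scene view the probe grip bases are blue (298,487) and orange (379,469), and the wells orange (268,293) and blue (317,256). Blue stands nearer the robot.

```bash
cat >> h.py <<'E'
def rep(n,d):
    p=manip.camera_params(n); c={'top':(195,120,4),'scene':(195,140,3.3)}[n]
    for k,(u,v,z) in d.items(): print(n,k,onz(p,(u+.5)/c[2]+c[0]-.5,(v+.5)/c[2]+c[1]-.5,z).round(1))
E
python3 - <<'E'
from h import *
rep('top',dict(wo=(407,310,62),wb=(394,236,62),po=(658,375,107),pb=(631,447,107),po_base=(645,386,62),pb_base=(615,455,62),h1=(143,437,102),h2=(307,411,102),cA=(607,343,6),cB=(680,370,6),cC=(619,507,6),cD=(550,474,6)))
rep('scene',dict(wo=(268,293,62),wb=(317,256,62),po=(379,469,62),pb=(298,487,62),pot=(382,422,107),pbt=(299,437,107)))
E
```

```text
top wo [ 574.4 -193.7   62. ]
top wb [ 634.1 -183.6   62. ]
top po [ 519.6 -381.1  107. ]
top pb [ 464.3 -358.8  107. ]
top po_base [ 516.1 -381.9   62. ]
top pb_base [ 461.4 -356.7   62. ]
top h1 [468.2  12.1 102. ]
top h2 [ 489.4 -112.4  102. ]
top cA [ 557.7 -365.1    6. ]
top cB [ 536. -425.    6.]
top cC [ 423.4 -371.6    6. ]
top cD [ 449.5 -315.9    6. ]
scene wo [ 571.1 -192.9   62. ]
scene wb [ 631.1 -183.6   62. ]
scene po [ 514.6 -384.2   62. ]
scene pb [ 458.9 -361.    62. ]
scene pot [ 516.5 -381.9  107. ]
scene pbt [ 462.3 -356.6  107. ]
```

```bash
cat >> h.py <<'E'
def go(x,y,z,yaw=None):
    s=manip.read_state(); M=rot(s['eef_rot']); d=M.T@(np.array([x,y,z])-s['eef_pos'])/10
    cur=np.degrees(s['eef_rot'][2]); r=0 if yaw is None else -((yaw-cur+180)%360-180)/5
    print('t',round(s['clock'],2),'pos',s['eef_pos'].round(1),'yaw',round(cur,2),'gap',round(s['finger_gap'],1),'F',s['wrist_force'].round(1),'-> shift cm',d.round(2),'roll',round(r,3))
E
python3 - <<'E'
from h import *
go(490,-370,219,99.6)
p=manip.camera_params('top')
for n,u,v,z in(('oil',112,187,300),('pep',152,213,170),('mug',331,169,91)): print(n,onz(p,u,v,z).round())
E
```

```text
t 0.1 pos [223.6 502.3 219. ] yaw 156.01 gap 94.2 F [0.2 0.9 0.5] -> shift cm [-5.981e+01 -6.886e+01  6.000e-02] roll 11.281
oil [558. 316. 300.]
pep [506. 237. 170.]
mug [ 661. -300.   91.]
```

```bash
python3 -m creep '[[-0.15,[-59.8,-68.9,0],11.28],[-0.15,[-59.8,-68.9,0],11.28],[-0.15,[-59.8,-68.9,0],11.28],[-0.15,[-59.8,-68.9,0],11.28],[-0.15,[-59.8,-68.9,0],11.28],[-0.15,[-59.8,-68.9,0],11.28],[-0.15,[-59.8,-68.9,0],11.28],[-0.15,[-59.8,-68.9,0],11.28],[-0.15,[-59.8,-68.9,0],11.28],[-0.15,[-59.8,-68.9,0],11.28],[-0.15,[-59.8,-68.9,0],11.28],[-0.15,[-59.8,-68.9,0],11.28]]'
python3 -c "
from h import *
go(490,-370,219,99.6)"
```

```text
clock: 1.3
eef_pos: [398.7, -73.7, 219.5]
eef_rot: [3.141, 0.0, 1.738]
wrist_force: [0.9, -0.2, 0.2]
finger_gap: 40.0
finger_force: 0.0
t 1.3 pos [398.7 -73.7 219.5] yaw 99.59 gap 40.0 F [ 0.9 -0.2  0.2] -> shift cm [-30.74   4.07   0.05] roll -0.003
```

```bash
python3 -m creep '[[-0.15,[-30.7,4.1,0],0],[-0.15,[-30.7,4.1,0],0],[-0.15,[-30.7,4.1,0],0],[-0.15,[-30.7,4.1,0],0],[-0.15,[-30.7,4.1,0],0],[-0.15,[-30.7,4.1,0],0],[-0.15,[-30.7,4.1,0],0],[-0.15,[-30.7,4.1,0],0],[-0.15,[-30.7,4.1,0],0],[-0.15,[-30.7,4.1,0],0]]'
python3 - <<'E'
from h import *
s=manip.read_state(); p=manip.camera_params('wrist'); im=manip.camera('wrist')
print(s['eef_pos'],s['eef_rot'],p)
cv2.imwrite('pics/w1.png',im[:,:,::-1]); np.save('w1.npy',p,allow_pickle=True)
E
```

```text
clock: 2.3
eef_pos: [490.4, -366.0, 220.0]
eef_rot: [3.141, 0.0, 1.74]
wrist_force: [-0.4, -0.4, 0.3]
finger_gap: 40.0
finger_force: 0.0
[ 490.39256236 -365.95099187  219.9503178 ] [3.14126729e+00 2.38720457e-04 1.73969559e+00] {'fovy': 64.41557378123566, 'cx': 251.81029856888537, 'cy': 188.1330085365155, 'origin': array([ 476.09121479, -285.12092764,  385.65072864]), 'attitude': array([ 2.85553534e+00, -2.64415940e-04,  1.68752619e-01])}
```

View pics/w1.png

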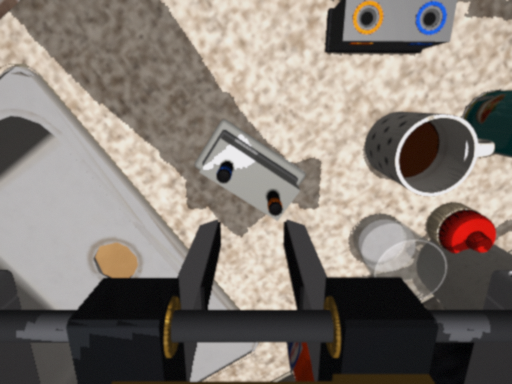

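Wrist view: blue probe at about (225,172), orange at about (273,202), wells orange (368,17) and blue (431,18), all seen together. The fingers are at (207,225) and (285,225). I'll enlarge it.

```bash
python3 - <<'E'
import cv2, numpy as np
a=cv2.imread("pics/w1.png"); f=lambda c,s: cv2.resize(c,None,fx=s,fy=s,interpolation=cv2.INTER_CUBIC)
A=f(a[150:220,200:300],6); B=f(a[0:40,340:460],5)
o=np.zeros((420,600,3),np.uint8); o[:420,:600]=A; z=np.vstack([o,f(a[0:30,350:450],6)]); cv2.imwrite("pics/w1c.png",z)
E
```

```text
(no output)
```

View pics/w1c.png

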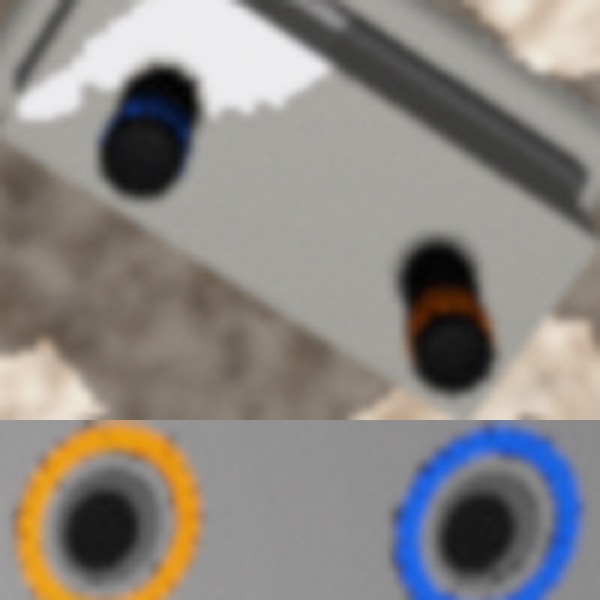

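Crop (6x): probe base and top circle centres are blue (162,102)/(142,158) and orange (437,275)/(453,352). Ring centres are orange (107,99) and blue (489,102) in the lower strip, which starts at (350,0).

```bash
python3 - <<'E'
from h import *
p=np.load('w1.npy',allow_pickle=True).item()
q=lambda u,v,ox,oy,z: onz(p,(u+.5)/6-.5+ox,(v+.5)/6-.5+oy,z).round(1)
print('b',q(162,102,200,150,62),q(142,158,200,150,107)); print('o',q(437,275,200,150,62),q(453,352,200,150,107))
print('wo',q(107,99,350,0,62),'wb',q(489,102,350,0,62))
E
```

```text
b [ 461.1 -359.5   62. ] [ 461.4 -358.6  107. ]
o [ 516.2 -383.4   62. ] [ 515.6 -382.2  107. ]
wo [ 571.8 -192.7   62. ] wb [ 631.5 -182.9   62. ]
```

```bash
python3 -c "
from h import *
go(461.3,-359.1,90,99.55)"
```

```text
t 2.35 pos [ 490.4 -366.1  220.1] yaw 99.68 gap 40.0 F [-0.4  0.4 -0.9] -> shift cm [ 1.18 -2.76 13.01] roll 0.026
```

```bash
python3 -m creep '[[-0.15,[1.18,-2.76,0],0],[-0.15,[1.18,-2.76,3],0],[-0.15,[1.18,-2.76,6],0],[-0.15,[1.18,-2.76,8.5],0],[-0.15,[1.18,-2.76,8.5],0],[-0.15,[1.18,-2.76,8.5],0]]'
python3 -c "
from h import *
go(461.3,-359.1,90,99.55)"
```

```text
clock: 2.95
eef_pos: [461.5, -359.9, 135.6]
eef_rot: [3.141, 0.001, 1.739]
wrist_force: [0.5, -0.4, -0.4]
finger_gap: 40.0
finger_force: 0.0
t 2.95 pos [ 461.5 -359.9  135.6] yaw 99.64 gap 40.0 F [ 0.5 -0.4 -0.4] -> shift cm [ 0.09 -0.    4.56] roll 0.019
```

```bash
python3 -m creep '[[-0.15,[0.08,0,2.3],0],[-0.15,[0.08,0,4.5],0],[-0.15,[0.08,0,4.5],0],[-0.15,[0.08,0,4.5],0],[-1,[0.08,0,4.5],0],[-1,[0.08,0,4.5],0],[-1,[0.08,0,4.5],0],[-1,[0.08,0,4.5],0],[-1,[0.08,0,4.5],0],[-1,[0.08,0,4.5],0]]' 20
python3 -c "
from h import *
go(461.3,-359.1,90,99.55)"
```

```text
clock: 3.95
eef_pos: [461.2, -359.6, 89.9]
eef_rot: [3.141, 0.001, 1.738]
wrist_force: [-0.7, 0.2, 4.4]
finger_gap: 13.8
finger_force: 20.0
t 3.95 pos [ 461.2 -359.6   89.9] yaw 99.61 gap 13.8 F [-0.7  0.2  4.4] -> shift cm [ 0.05  0.02 -0.01] roll 0.011
```

```bash
python3 -m creep '[[-1,[0,0,-3],0],[-1,[0,0,-6],0],[-1,[0,0,-8],0],[-1,[0,0,-8],0],[-1,[0,0,-8],0]]'
python3 -c "
from h import *
go(631.5,-183.3,170,99.6)"
```

```text
clock: 4.45
eef_pos: [460.8, -359.3, 168.6]
eef_rot: [-3.141, -0.001, 1.738]
wrist_force: [-0.5, 0.3, -0.2]
finger_gap: 13.6
finger_force: 20.0
t 4.45 pos [ 460.8 -359.3  168.6] yaw 99.6 gap 13.6 F [-0.5  0.3 -0.2] -> shift cm [14.51 19.77 -0.14] roll 0.001
```

```bash
python3 -m creep '[[-1,[3.6,4.9,0],0],[-1,[7.2,9.9,0],0],[-1,[10.9,14.8,0],0],[-1,[13.5,18.3,0],0],[-1,[14.5,19.77,0],0],[-1,[14.5,19.77,0],0],[-1,[14.5,19.77,0],0],[-1,[14.5,19.77,0],0],[-1,[14.5,19.77,0],0]]'
python3 - <<'E'
from h import *
go(631.5,-183.3,120,99.6)
a=manip.camera('wrist')[:,:,::-1]
cv2.imwrite('pics/w2.png',cv2.resize(a[120:300,150:350],None,fx=3,fy=3,interpolation=cv2.INTER_CUBIC))
E
```

```text
clock: 5.35
eef_pos: [631.0, -184.6, 169.1]
eef_rot: [-3.141, -0.0, 1.737]
wrist_force: [0.3, 0.1, 0.1]
finger_gap: 13.4
finger_force: 20.0
t 5.35 pos [ 631.  -184.6  169.1] yaw 99.52 gap 13.4 F [0.3 0.1 0.1] -> shift cm [0.12 0.08 4.91] roll -0.017
```

View pics/w2.png

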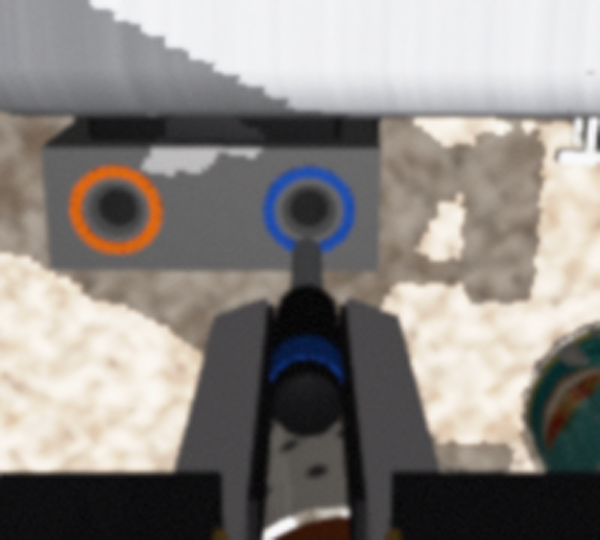

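The blue probe is held straight in the view: pin tip at (306,245), blue well at (309,208), so they line up sideways. Lowering now.

```bash
python3 -m creep '[[-1,[0.12,0.06,0],0],[-1,[0.12,0.06,1],0],[-1,[0.12,0.06,2],0],[-1,[0.12,0.06,3],0],[-1,[0.12,0.06,3.6],0],[-1,[0.12,0.06,4.2],0],[-1,[0.12,0.06,4.2],0],[-1,[0.12,0.06,4.2],0]]'
python3 -c "
from h import *
go(631.5,-183.3,90,99.6)"
```

```text
clock: 6.2
eef_pos: [632.1, -182.3, 127.4]
eef_rot: [-3.141, 0.0, 1.738]
wrist_force: [-0.7, -2.0, -0.8]
finger_gap: 13.5
finger_force: 20.0
t 6.2 pos [ 632.1 -182.3  127.4] yaw 99.6 gap 13.5 F [-0.7 -2.  -0.8] -> shift cm [-0.08 -0.08  3.75] roll 0.001
```

```bash
python3 -m creep '[[-1,[-0.1,-0.06,0.3],0],[-1,[-0.1,-0.06,1],0],[-1,[-0.1,-0.06,2],0],[-1,[-0.1,-0.06,3],0],[-1,[-0.1,-0.06,3.4],0],[-1,[-0.1,-0.06,3.7],0],[-1,[-0.1,-0.06,3.7],0],[-1,[-0.1,-0.06,3.7],0]]'
python3 -c "
from h import *
go(631.5,-183.3,90,99.6)"
```

```text
clock: 7.0
eef_pos: [631.8, -183.4, 90.6]
eef_rot: [3.141, 0.0, 1.738]
wrist_force: [-0.4, -0.6, -1.6]
finger_gap: 13.4
finger_force: 20.0
t 7.0 pos [ 631.8 -183.4   90.6] yaw 99.61 gap 13.4 F [-0.4 -0.6 -1.6] -> shift cm [ 0.01 -0.03  0.06] roll 0.001
```

```bash
python3 -m creep '[[-1,[0,0,0.15],0],[-1,[0,0,0.25],0],[-1,[0,0,0.25],0]]'
python3 -m creep '[[-0.3,[0,0,0],0],[-0.15,[0,0,0],0],[-0.15,[0,0,0],0],[-0.15,[0,0,-4],0],[-0.15,[0,0,-8],0],[-0.15,[0,0,-8],0],[-0.15,[0,0,-8],0]]'
python3 - <<'E'
from h import *
go(516,-383,170,99.6)
a=manip.camera('wrist')[:,:,::-1]
cv2.imwrite('pics/w3.png',cv2.resize(a[120:300,150:350],None,fx=3,fy=3,interpolation=cv2.INTER_CUBIC))
E
```

```text
clock: 7.3
eef_pos: [632.2, -183.5, 89.8]
eef_rot: [3.14, 0.001, 1.738]
wrist_force: [-4.7, 1.1, 13.1]
finger_gap: 13.7
finger_force: 20.0
clock: 8.0
eef_pos: [631.9, -183.4, 168.3]
eef_rot: [3.141, 0.001, 1.738]
wrist_force: [0.3, -0.0, -0.4]
finger_gap: 40.2
finger_force: 0.0
t 8.0 pos [ 631.9 -183.4  168.3] yaw 99.61 gap 40.2 F [ 0.3 -0.  -0.4] -> shift cm [-17.75 -14.75  -0.17] roll 0.001
```

View pics/w3.png

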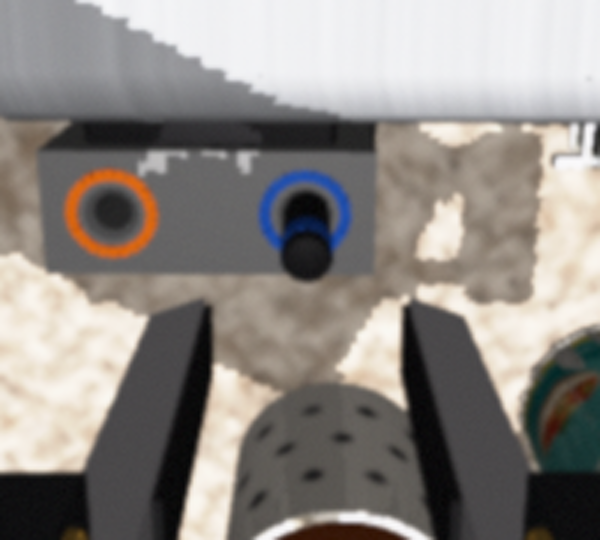

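Blue stands upright and home: base at (305,213) in its ring, and it met the rim with 13 N. Next is orange.

```bash
python3 -m creep '[[-0.15,[-3.8,-3.1,0],0],[-0.15,[-7.6,-6.3,0],0],[-0.15,[-11.4,-9.5,0],0],[-0.15,[-15.2,-12.6,0],0],[-0.15,[-17.75,-14.75,0],0],[-0.15,[-17.75,-14.75,0],0],[-0.15,[-17.75,-14.75,0],0],[-0.15,[-17.75,-14.75,2],0],[-0.15,[-17.75,-14.75,4],0],[-0.15,[-17.75,-14.75,4],0],[-0.15,[-17.75,-14.75,4],0]]'
python3 -c "
from h import *
go(516,-382.8,90,99.6)"
```

```text
clock: 9.15
eef_pos: [516.5, -382.0, 127.9]
eef_rot: [-3.141, -0.001, 1.74]
wrist_force: [-0.9, 0.2, 0.2]
finger_gap: 39.9
finger_force: 0.0
t 9.15 pos [ 516.5 -382.   127.9] yaw 99.68 gap 39.9 F [-0.9  0.2  0.2] -> shift cm [-0.08 -0.06  3.79] roll 0.016
```

```bash
python3 -m creep '[[-0.15,[-0.08,-0.05,2],0],[-0.15,[-0.08,-0.05,3.8],0],[-0.15,[-0.08,-0.05,3.8],0],[-0.15,[-0.08,-0.05,3.8],0],[-1,[-0.08,-0.05,3.8],0],[-1,[-0.08,-0.05,3.8],0],[-1,[-0.08,-0.05,3.8],0],[-1,[-0.08,-0.05,3.8],0],[-1,[-0.08,-0.05,3.8],0]]' 20
python3 -c "
from h import *
go(516,-382.8,90,99.6)"
python3 -m creep '[[-1,[0,0,-3],0],[-1,[0,0,-6],0],[-1,[0,0,-8],0],[-1,[0,0,-8],0],[-1,[0,0,-8],0]]'
python3 -c "
from h import *
go(572,-193,170,99.6)"
```

```text
clock: 10.05
eef_pos: [515.7, -383.9, 90.4]
eef_rot: [3.141, 0.0, 1.738]
wrist_force: [0.4, 0.5, 3.0]
finger_gap: 13.3
finger_force: 20.0
t 10.05 pos [ 515.7 -383.9   90.4] yaw 99.6 gap 13.3 F [0.4 0.5 3. ] -> shift cm [0.11 0.05 0.04] roll 0.001
clock: 10.55
eef_pos: [515.4, -383.7, 169.2]
eef_rot: [-3.141, -0.0, 1.738]
wrist_force: [0.7, -0.1, -1.1]
finger_gap: 13.3
finger_force: 20.0
t 10.55 pos [ 515.4 -383.7  169.2] yaw 99.6 gap 13.3 F [ 0.7 -0.1 -1.1] -> shift cm [17.86  8.77 -0.08] roll 0.0
```

```bash
python3 -m creep '[[-1,[4.4,2.2,0],0],[-1,[8.9,4.4,0],0],[-1,[13.3,6.5,0],0],[-1,[16.6,8.1,0],0],[-1,[17.83,8.74,0],0],[-1,[17.83,8.74,0],0],[-1,[17.83,8.74,0],0],[-1,[17.83,8.74,0],0],[-1,[17.83,8.74,2],0],[-1,[17.83,8.74,2.5],0],[-1,[17.83,8.74,2.5],0],[-1,[17.83,8.74,2.5],0]]'
python3 -c "
from h import *
go(571.7,-193.3,90,99.6)"
```

```text
clock: 11.75
eef_pos: [572.0, -194.0, 145.5]
eef_rot: [3.141, 0.0, 1.738]
wrist_force: [0.5, -0.5, -0.2]
finger_gap: 13.5
finger_force: 20.0
t 11.75 pos [ 572.  -194.   145.5] yaw 99.57 gap 13.5 F [ 0.5 -0.5 -0.2] -> shift cm [ 0.08 -0.02  5.55] roll -0.007
```

```bash
python3 -m creep '[[-1,[0.06,-0.02,0],0],[-1,[0.06,-0.02,1],0],[-1,[0.06,-0.02,2],0],[-1,[0.06,-0.02,3],0],[-1,[0.06,-0.02,4],0],[-1,[0.06,-0.02,5],0],[-1,[0.06,-0.02,5.4],0],[-1,[0.06,-0.02,5.4],0],[-1,[0.06,-0.02,5.4],0]]'
python3 -c "
from h import *
go(571.7,-193.3,90,99.6)"
```

```text
clock: 12.65
eef_pos: [571.7, -192.9, 90.8]
eef_rot: [3.142, 0.0, 1.738]
wrist_force: [-0.1, 0.5, 0.4]
finger_gap: 13.1
finger_force: 20.0
t 12.65 pos [ 571.7 -192.9   90.8] yaw 99.6 gap 13.1 F [-0.1  0.5  0.4] -> shift cm [-0.04 -0.01  0.08] roll 0.001
```

```bash
python3 -m creep '[[-1,[0,0,0.15],0],[-1,[0,0,0.28],0],[-1,[0,0,0.28],0]]'
python3 -m creep '[[-0.3,[0,0,0],0],[-0.15,[0,0,0],0],[-0.15,[0,0,0],0],[-0.15,[0,0,-4],0],[-0.15,[0,0,-9],0],[-0.15,[0,0,-10],0],[-0.15,[0,0,-10],0]]'
python3 - <<'E'
from h import *
go(478.5,-49.5,190,99.4)
p=manip.camera_params('wrist'); print(proj(p,[478.5,-49.5,102]),proj(p,[571.8,-193,62])); np.save('w4.npy',p,allow_pickle=True)
a=manip.camera('wrist')[:,:,::-1]
cv2.imwrite('pics/w4raw.png',a); cv2.imwrite('pics/w4.png',cv2.resize(a[60:300,0:380],None,fx=2.1,fy=2.1,interpolation=cv2.INTER_CUBIC))
E
```

```text
clock: 12.95
eef_pos: [572.1, -193.2, 90.0]
eef_rot: [3.14, 0.001, 1.738]
wrist_force: [-5.3, 0.9, 16.9]
finger_gap: 13.4
finger_force: 20.0
clock: 13.65
eef_pos: [572.3, -193.1, 189.8]
eef_rot: [3.139, 0.002, 1.738]
wrist_force: [0.4, 0.5, -0.5]
finger_gap: 40.2
finger_force: 0.0
t 13.65 pos [ 572.3 -193.1  189.8] yaw 99.61 gap 40.2 F [ 0.4  0.5 -0.5] -> shift cm [15.72 -6.85 -0.06] roll 0.042
(np.float64(157.83381927644854), np.float64(-9.457175625299442)) (np.float64(251.43842067584566), np.float64(183.68869769788344))
```

View pics/w4.png

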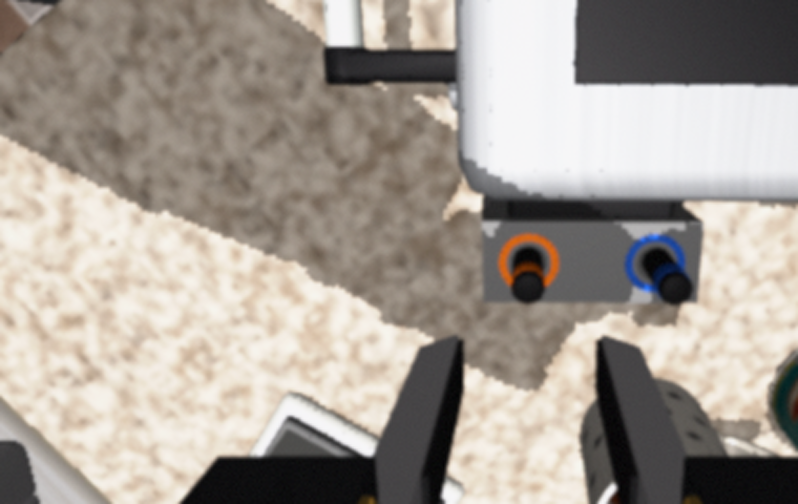

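Both probes are home: orange base at (527,262), blue base at (655,262), and the charger is empty. The handle bar is partly visible, with its axis at about (343,22) in the crop, i.e. raw (163.3,70.5).

```bash
python3 - <<'E'
from h import *
p=np.load('w4.npy',allow_pickle=True).item(); X=onz(p,163.2,70.5,102); print(X)
a=np.radians(9.35); d=X-[478.5,-49.5,102]; print('grill x,y offset',d[0]*np.cos(a)+d[1]*np.sin(a),-d[0]*np.sin(a)+d[1]*np.cos(a))
go(478.5,-49.5,190,99.4)
E
```

```text
[ 486.99645192 -103.23936136  102.        ]
grill x,y offset -0.34719211082320456 -54.405772787727486
t 13.7 pos [ 571.6 -192.8  187.7] yaw 99.61 gap 40.0 F [ 0.9 -0.6 -0.1] -> shift cm [15.69 -6.79 -0.23] roll 0.042
```

```bash
python3 -m creep '[[-0.32,[3.9,-1.7,0],0],[-0.32,[7.8,-3.4,0],0],[-0.32,[11.7,-5.1,0],0],[-0.32,[14.7,-6.4,0],0],[-0.32,[15.7,-6.8,0],0.04],[-0.32,[15.7,-6.8,0],0.04],[-0.32,[15.7,-6.8,0],0.04],[-0.32,[15.7,-6.8,2.5],0.04],[-0.32,[15.7,-6.8,4.5],0.04],[-0.32,[15.7,-6.8,4.5],0.04],[-0.32,[15.7,-6.8,4.5],0.04]]'
python3 -c "
from h import *
go(478.2,-49.5,97,99.4)"
```

```text
clock: 14.8
eef_pos: [478.8, -50.2, 143.2]
eef_rot: [-3.141, -0.0, 1.734]
wrist_force: [0.6, 0.2, 0.9]
finger_gap: 32.4
finger_force: 0.0
t 14.8 pos [478.8 -50.2 143.2] yaw 99.35 gap 32.4 F [0.6 0.2 0.9] -> shift cm [ 0.07 -0.05  4.62] roll -0.009
```

```bash
python3 -m creep '[[-0.32,[0.05,-0.05,1.5],0],[-0.32,[0.05,-0.05,3],0],[-0.32,[0.05,-0.05,4],0],[-0.32,[0.05,-0.05,4.6],0],[-0.32,[0.05,-0.05,4.6],0],[-0.32,[0.05,-0.05,4.6],0],[-1,[0.05,-0.05,4.6],0],[-1,[0.05,-0.05,4.6],0],[-1,[0.05,-0.05,4.6],0],[-1,[0.05,-0.05,4.6],0],[-1,[0.05,-0.05,4.6],0],[-1,[0.05,-0.05,4.6],0]]' 35
python3 - <<'E'
from h import *
s=manip.read_state(); P=s['eef_pos']; print(P,s['wrist_force'],s['finger_gap'])
# arc, in tool axes (y ~ grill x, z down), from shut
a0=np.arctan2(16,256); r=np.hypot(256,16); M=rot(s['eef_rot']); g=np.array([np.cos(np.radians(9.35)),np.sin(np.radians(9.35)),0])
for t in range(0,39,2):
    a=a0+np.radians(t); w=g*(r*np.cos(a0)-r*np.cos(a))+np.array([0,0,r*np.sin(a)-16]); print(t,(M.T@w/10).round(2),(P+w).round(1))
E
```

```text
clock: 16.0
eef_pos: [478.8, -48.9, 97.7]
eef_rot: [3.139, 0.0, 1.735]
wrist_force: [5.3, 1.8, -1.2]
finger_gap: 13.3
finger_force: 35.0
[478.77179341 -48.94120947  97.65139939] [ 5.31956644  1.76426466 -1.22133951] 13.275000580896084
0 [0. 0. 0.] [478.8 -48.9  97.7]
2 [-0.    0.07 -0.89] [479.5 -48.8 106.6]
4 [-0.    0.18 -1.78] [480.5 -48.7 115.5]
6 [-0.    0.31 -2.67] [481.8 -48.4 124.3]
8 [-0.    0.48 -3.55] [483.4 -48.2 133.1]
10 [-0.    0.68 -4.42] [485.4 -47.9 141.9]
12 [-0.    0.91 -5.29] [487.6 -47.5 150.5]
14 [-0.    1.16 -6.14] [490.1 -47.1 159.1]
16 [-0.    1.45 -6.99] [492.9 -46.6 167.6]
18 [-0.01  1.77 -7.83] [496.  -46.1 176. ]
20 [-0.01  2.11 -8.65] [499.4 -45.5 184.2]
22 [-0.01  2.49 -9.47] [503.1 -44.9 192.4]
24 [-1.000e-02  2.890e+00 -1.027e+01] [507.  -44.3 200.4]
26 [-1.000e-02  3.320e+00 -1.105e+01] [511.3 -43.6 208.3]
28 [-1.000e-02  3.780e+00 -1.182e+01] [515.8 -42.9 216. ]
30 [-1.000e-02  4.260e+00 -1.257e+01] [520.5 -42.1 223.5]
32 [-1.000e-02  4.770e+00 -1.331e+01] [525.5 -41.2 230.9]
34 [-1.000e-02  5.310e+00 -1.403e+01] [530.8 -40.4 238.1]
36 [-1.000e-02  5.870e+00 -1.473e+01] [536.3 -39.5 245.1]
38 [-1.000e-02  6.450e+00 -1.541e+01] [542.  -38.5 251.9]
```

```bash
python3 -m creep '[[-1,[0,0.03,-0.45],0],[-1,[0,0.07,-0.9],0],[-1,[0,0.18,-1.78],0],[-1,[0,0.31,-2.67],0],[-1,[0,0.48,-3.55],0],[-1,[0,0.68,-4.42],0],[-1,[0,0.91,-5.29],0],[-1,[0,0.91,-5.29],0],[-1,[0,0.91,-5.29],0]]'
python3 - <<'E'
from h import *
s=manip.read_state(); P=s['eef_pos']; print(P,s['wrist_force'],s['moment'],s['finger_gap'])
cv2.imwrite('pics/s2.png',manip.camera('scene')[:,:,::-1])
E
```

```text
clock: 16.9
eef_pos: [487.0, -47.6, 149.6]
eef_rot: [3.141, 0.0, 1.735]
wrist_force: [6.4, -1.6, -8.1]
finger_gap: 13.0
finger_force: 35.0
[487.00503975 -47.59571633 149.59062584] [ 6.35024639 -1.57644129 -8.09238734] [-0.23633925 -1.08336321  0.0036593 ] 12.965079441139247
```

```bash
python3 -m creep '[[-1,[0,0.25,-0.85],0],[-1,[0,0.54,-1.7],0],[-1,[0,0.86,-2.54],0],[-1,[0,1.2,-3.36],0],[-1,[0,1.58,-4.18],0],[-1,[0,1.98,-4.98],0],[-1,[0,2.41,-5.76],0],[-1,[0,2.87,-6.53],0],[-1,[0,3.86,-8.02],0],[-1,[0,4.68,-9.09],0],[-1,[0,4.68,-9.09],0],[-1,[0,4.68,-9.09],0]]'
python3 - <<'E'
from h import *
s=manip.read_state(); P=s['eef_pos']; print(P,s['wrist_force'],s['moment'],s['finger_gap'])
a=manip.camera('scene')[:,:,::-1]; cv2.imwrite('pics/s3raw.png',a)
A=cv2.resize(a[140:270,190:340],None,fx=4.5,fy=4.5,interpolation=cv2.INTER_CUBIC); cv2.imwrite('pics/s3.png',A)
E
```

```text
clock: 18.15
eef_pos: [531.2, -40.4, 242.0]
eef_rot: [-3.136, 0.0, 1.735]
wrist_force: [-22.4, -6.0, 8.5]
finger_gap: 12.8
finger_force: 35.0
[531.15652557 -40.38750269 241.97687587] [-22.38214216  -6.03227619   8.51926528] [-1.16835642  4.46565863  0.02015   ] 12.804252099649844
```

View pics/s3.png

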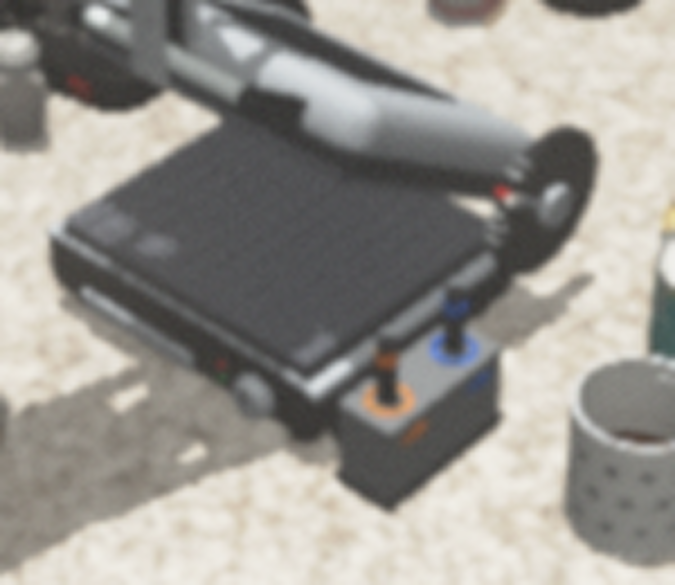

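The lid is near the mark and both probes stand in their own wells. The -22 N in x shows I'm pressing radially towards the hinge, so I'll ease that off and re-estimate the angle.

```bash
python3 -m creep '[[-1,[0,-0.15,-0.02],0],[-1,[0,-0.3,-0.05],0],[-1,[0,-0.3,-0.05],0],[-1,[0,-0.3,-0.05],0]]'
python3 - <<'E'
from h import *
s=manip.read_state(); P=s['eef_pos']; print(s['clock'],P,s['wrist_force'],s['moment'],s['finger_gap'])
g=np.array([np.cos(np.radians(9.35)),np.sin(np.radians(9.35)),0]); r=256.5; a0=np.arctan2(16,256)
d=P-[478.77,-48.94,97.65]; dx=d@g
print('angle by x',np.degrees(np.arccos(np.cos(a0)-dx/r)-a0),'by z',np.degrees(np.arcsin((16+d[2])/r)-a0))
# pointer/red mark in both cameras: hub region on the right cheek
gr=np.array([478.5,-49.5,0])+144*g; n=np.array([-g[1],g[0],0])
G=lambda x,y,z: gr+x*g+y*n+np.array([0,0,z])
p=manip.camera_params('scene'); print('hub',proj(p,G(112,-130,86)))
a=manip.camera('scene').astype(int); cv2.imwrite('pics/s4raw.png',a[:,:,::-1].astype(np.uint8))
u,v=map(int,proj(p,G(112,-130,86)))
h=cv2.cvtColor(a.astype(np.uint8),cv2.COLOR_RGB2HSV)
for y in range(v-22,v+16):
    print(y,''.join('R' if (h[y,x,1]>90 and a[y,x,0]>a[y,x,1]+40) else '0123456789'[min(9,a[y,x].sum()//77)] for x in range(u-22,u+22)))
E
```

```text
clock: 18.6
eef_pos: [530.2, -40.5, 241.0]
eef_rot: [-3.141, 0.0, 1.735]
wrist_force: [3.4, -3.5, -11.7]
finger_gap: 12.7
finger_force: 35.0
18.6 [530.17822172 -40.50502116 241.0466019 ] [  3.44481625  -3.45196057 -11.7114612 ] [-0.76701241 -0.40180504 -0.01824949] 12.66259620323652
angle by x 33.77306067407913 by z 34.84424658280106
hub (np.float64(312.06825425754016), np.float64(184.84816330837546))
162 66778888888888888888888777888888888888777888
163 67777778888888888888888877888888888888888888
164 77777777888888888888888888888888888888888888
165 77777777778888888888888888888888888888888888
166 77777777777778888888888888888888888888888888
167 66667777777777788888888776778888888888889888
168 66666666667777778888876554456778888888888888
169 55555666666666677788764333233457888888888888
170 55555555556666666666543222222345788888888888
171 44444555555555555554332222222224688888888888
172 44444444444555555433222222222224688888888888
173 44444444444444444333222222222223578888888888
174 44344444444444444332222222222223468888888888
175 33333343344444444332222222222223468888888888
176 33333
[... 466 characters left out ...]
57888888888888
186 33456788865333333333444433322368888888888888
187 33334567765432222223444433323578888888888888
188 33333345554432222223444333223678888888888888
189 33333334444332222222333332235788888888888888
190 33333333444432222222233322236788888888888888
191 33333333344332222222222222346788888888888888
192 33333333443322222222222222467777888888888888
193 33333333444322222222222224677777888888888888
194 33333222333322222222222235788888888888888888
195 33332223332222222222222357888888888888888888
196 33322233432222222222223467888888888888888888
197 32223344442222222222235678888888888888888888
198 22234455542222222222356888888889988888888888
199 22345555432222222234578888888888888888888888
```

```bash
python3 - <<'E'
from h import *
g=np.array([np.cos(np.radians(9.35)),np.sin(np.radians(9.35)),0]); n=np.array([-g[1],g[0],0]); gr=np.array([478.5,-49.5,0])+144*g
p=manip.camera_params('scene')
def ang(u,v,yc):
    o,d=ray(p,u,v); t=(yc-(o-gr)@n)/(d@n); q=o+t*d-gr; x,z=q@g-112,q[2]-86; return np.hypot(x,z).round(1),np.degrees(np.arctan2(z,-x)).round(1)
a0=cv2.imread('pics/scene0.png').astype(int)[:,:,::-1]; a1=cv2.imread('pics/s4raw.png').astype(int)[:,:,::-1]
for nm,a in(('shut',a0),('now',a1)):
    print(nm)
    for y in range(174,202): print(y,' '.join('%3d'%(a[y,x].sum()//3) if a[y,x,0]<a[y,x,1]+35 else ' RR' for x in range(294,322)))
for yc in(-122,-128,-134,-140):
    print(yc,proj(p,gr+112*g+yc*n+[0,0,86]),'red',ang(301.2,182.2,yc),'tip',ang(304,183.6,yc),'shut tip',ang(300,194,yc))
E
```

```text
shut
174 225 226 226 225 224 223 217 213 204 202 195 182 142 105  86  79  77  72  72  72  70  71  70  70  73  72  70  83
175 223 224 224 224 223 221 217 212 202 192 181 163 136 105  85  74  73  72  71  71  71  72  70  68  66  68  69  80
176 224 225 222 222 221 216 212 207 199 181 155 132 123 109  87  74  73  70  70  71  70  70  70  71  70  72  68  79
177 223 223 221 217 215 210 206 200 192 174 139 111 101  96  84  73  72  71  74  71  70  70  69  69  71  70  70  82
178 221 218 215 212 207 202 196 185 171 159 148 131  96  79  76  72  70  69  68  71  68  70  69  71  70  70  69  88
179 219 215 209 204 198 191 180 163 139 126 130 126  95  75  74  72  71  71  72  68  71  73  71  70  69  70  73  93
180 214 211 202 194 185 174 159 140 111  94  92  93  80  72  71  69  71  76  84 100 102  92  76  72  68  69  70 100
181 209 202 194 183 170 157 146  RR  99  81  76  76  70  72  70  69  77  99 133 154 158 132  96  73  69  72  77 112
182 197 189 179 168 154 141  RR  RR  RR  RR  77  73  70  69  69  71  94 145 183 187 173 137 101  82  70  68  85 129
183 184 174 163 150 136 125  RR  RR  RR  RR  82  76
[... 5492 characters left out ...]
5), np.float64(34.9)) tip (np.float64(32.5), np.float64(30.3)) shut tip (np.float64(45.6), np.float64(-14.5))
-128 (np.float64(311.51150272157173), np.float64(184.5648198236092)) red (np.float64(61.4), np.float64(36.4)) tip (np.float64(43.4), np.float64(33.6)) shut tip (np.float64(52.3), np.float64(-3.9))
-134 (np.float64(313.18432300176835), np.float64(185.41615600673106)) red (np.float64(72.4), np.float64(37.4)) tip (np.float64(54.5), np.float64(35.6)) shut tip (np.float64(60.3), np.float64(4.2))
-140 (np.float64(314.8648699255056), np.float64(186.27142445400466)) red (np.float64(83.3), np.float64(38.2)) tip (np.float64(65.6), np.float64(36.9)) shut tip (np.float64(69.2), np.float64(10.2))
```

```bash
python3 - <<'E'
from h import *
g=np.array([np.cos(np.radians(9.35)),np.sin(np.radians(9.35)),0]); n=np.array([-g[1],g[0],0]); gr=np.array([478.5,-49.5,0])+144*g
p=manip.camera_params('scene')
c=lambda x,y,z: proj(p,gr+x*g+y*n+np.array([0,0,z]))
def ang(u,v,yc,x0,z0):
    o,d=ray(p,u,v); t=(yc-(o-gr)@n)/(d@n); q=o+t*d-gr; x,z=q@g-x0,q[2]-z0; return np.hypot(x,z),np.degrees(np.arctan2(z,-x))
for yc in(-128,-130,-132,-134,-136):
    # hinge pixel corrected so that predicted red/hub agree is unknown: try small calibration shifts
    for du,dv in((0,0),(0,-1.),(.6,-.6)):
        A=ang(301.2-du,193.1-dv,yc,112,86); B=ang(302.8-du,184.2-dv,yc,112,86)
        print(yc,(du,dv),'shut r %.1f a %.1f  now r %.1f a %.1f  diff %.1f'%(*A,*B,B[1]-A[1]))
E
```

```text
-128 (0, 0) shut r 46.9 a -4.2  now r 48.6 a 31.0  diff 35.3
-128 (0, -1.0) shut r 47.1 a -8.8  now r 46.5 a 27.3  diff 36.1
-128 (0.6, -0.6) shut r 49.6 a -4.7  now r 50.5 a 28.9  diff 33.6
-130 (0, 0) shut r 49.5 a -1.0  now r 52.2 a 31.9  diff 32.9
-130 (0, -1.0) shut r 49.4 a -5.3  now r 50.1 a 28.5  diff 33.8
-130 (0.6, -0.6) shut r 52.1 a -1.5  now r 54.1 a 29.9  diff 31.5
-132 (0, 0) shut r 52.2 a 2.0  now r 55.8 a 32.7  diff 30.7
-132 (0, -1.0) shut r 51.9 a -2.1  now r 53.7 a 29.6  diff 31.7
-132 (0.6, -0.6) shut r 54.8 a 1.3  now r 57.7 a 30.8  diff 29.5
-134 (0, 0) shut r 55.0 a 4.6  now r 59.5 a 33.3  diff 28.7
-134 (0, -1.0) shut r 54.6 a 0.8  now r 57.3 a 30.5  diff 29.7
-134 (0.6, -0.6) shut r 57.6 a 3.9  now r 61.3 a 31.5  diff 27.7
-136 (0, 0) shut r 58.0 a 7.0  now r 63.1 a 33.9  diff 26.9
-136 (0, -1.0) shut r 57.4 a 3.4  now r 61.0 a 31.3  diff 27.9
-136 (0.6, -0.6) shut r 60.5 a 6.2  now r 65.0 a 32.2  diff 26.0
```

The pointer and the x estimate both give about 34°, so I'll go up 1° and check that it holds.

```bash
python3 -m creep '[[-1,[0,0.12,-0.17],0],[-1,[0,0.27,-0.36],0],[-1,[0,0.27,-0.36],0],[-1,[0,0.27,-0.36],0],[-1,[0,0.27,-0.36],0],[-1,[0,0.27,-0.36],0],[-1,[0,0.27,-0.36],0],[-1,[0,0.27,-0.36],0],[-1,[0,0.27,-0.36],0],[-1,[0,0.27,-0.36],0],[-1,[0,0.27,-0.36],0]]'
python3 - <<'E'
from h import *
s=manip.read_state(); P=s['eef_pos']; print(s['clock'],P,s['wrist_force'],s['finger_gap'],s['finger_force'])
g=np.array([np.cos(np.radians(9.35)),np.sin(np.radians(9.35)),0]); r=256.5; a0=np.arctan2(16,256)
d=P-[478.77,-48.94,97.65]; print('x',np.degrees(np.arccos(np.cos(a0)-d@g/r)-a0),'z',np.degrees(np.arcsin((16+d[2])/r)-a0))
a=manip.camera('scene').astype(int)
for y in range(178,189): print(y,' '.join('%3d'%(a[y,x].sum()//3) if a[y,x,0]<a[y,x,1]+35 else ' RR' for x in range(298,314)))
E
```

```text
clock: 19.75
eef_pos: [532.8, -40.1, 244.4]
eef_rot: [-3.141, 0.0, 1.735]
wrist_force: [3.3, -3.3, -13.0]
finger_gap: 13.1
finger_force: 35.0
19.75 [532.75250718 -40.05411655 244.44068563] [  3.29842096  -3.3010032  -12.95396831] 13.091314417045053 34.996397495269775
x 34.72496664900749 z 35.81855184334872
178  76  80  84  89 110 132 140 128  95  74  72  67  64  66  64  65
179  70  66  72  73  87 109 127 122  93  69  66  66  66  63  65  66
180  63  62  71  70  72  79  86  89  79  66  66  61  62  68  82  98
181  63  68  RR  RR  RR  78  70  66  69  65  69  64  73  97 129 154
182  66  78  RR  RR  RR  RR  97  89  83  76  70  71  91 140 181 188
183  90  91  RR  RR  RR 152 141 128 119 101  83  84 108 164 192 178
184 153 124  97  98 136 158 147 131 122 108  98 104 127 160 171 145
185 201 166 112  84 107 121 112 105  95  90  95 109 126 141 142 120
186 212 182 131  91  80  79  75  72  69  71  79  97 122 127 120 107
187 190 170 141 113  86  67  62  63  63  65  69  90 115 121 111 103
188 150 140 121 106  80  65  64  63  62  62  67  83 103 108 103 100
```

```bash
python3 -c "
from cell import manip
print(manip.sign_off())"
```

```text
the job is handed in; nothing more can be done
None
```

Both probes are point-down and fully home in the wells of their own colours. The lid is held by its handle at about 35° (34.7–35.8° by my estimates), and the job was handed in at about 20 s.

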